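# Clear the vacuum-tube cradle and pin its sliding saddle at the next hole

## Robot

A 6-joint arm with a two-finger parallel gripper is mounted at the origin on the work surface. World frame = base frame: x ahead of the robot, y to its left, z up, the work surface at z = 0. Lengths are in m, angles in rad, forces in N, time in s.
With the tool pointing down it reaches from about 0.4 to 0.825 m from the base axis. Payload 7 kg.
Tool frame: the origin (TCP) lies on the mounting face of the last link; the fingertips stand 178 mm ahead of it and the grasp point (between the pads) lies 159 mm ahead of it; z points along the fingers, y is the direction in which the jaws open and shut (so a half turn about z gives the same grasp; the last joint's range is limited). The gripper opens to 88 mm and grips with 3 to 60 N. Pads are 19 mm wide; open, the fingers measure 130 mm over their backs; the gripper's body (78 mm by 193 mm) begins 47 mm behind the grasp point.
Start: joints at [1.594, 0.359, 0.012, 0, -1.224, -0.288], TCP at [0.177, 0.651, 0.405] pointing down, gripper open.
Joint ranges: [-3.07, 3.07], [-1.43, 2.12], [-1.02, 1.25], [-3.03, 1.67], [-3.05, -0], [-3.03, 3.03]. Speed limits (rad/s): [2.39, 2.39, 3.01, 3.14, 3.14, 3.14].

## Interface

Orientations are given as [roll, pitch, yaw] about the fixed x, y, z axes, in that order (R = Rz(yaw) Ry(pitch) Rx(roll)).
In Python, from station import * gives the robot as it stands.
- The arm moves only by the tool arm_command, never from a script. Its argument "targets" is a list of rows, each a list of 3 entries, a list of its own where there are three numbers: the turn, a rotation vector about the world's x, y, z in rad, then the shift along the world's x, y, z in mm, then the closure, from 0 (fully open) to 1 (shut). In form: [[[wx, wy, wz], [tx, ty, tz], fingers], ...]. A call has 1 to 8 rows; each row shifts and turns the commanded pose from where the row before left it; what a row does not reach is not made up. A row lasts 1/10 s, in which the tool goes at most 50 mm and 8.59 degrees, less where a joint would pass 70% of its speed; a pose out of reach is approached as far as the arm can. A call with a gripper value outside its range is refused whole. The fingers move at their own pace and stop on an object; "squeeze" is the grip in N (left out, the last holds). Time passes only in rows, so rows that do not move let the fingers close. It gives the time, the measured TCP pose, the force and the opening at its end, in the units of the state.
- get_state(): the state, without advancing time (a new reading comes with each control period).
- grab_frame(name): name is "side" or "top" or "wrist"; returns (picture, depth): 420x560x3 uint8, red, green, blue; 420x560 float32, m along the optical axis (not along the pixel's ray), 0 where there is no reading.
- camera_params(name): a dict with "mtx" (3x3 intrinsics, pixels), "k1" (the pictures are not rectified: a ray, as slopes to the right and down, at radius r is drawn at 1 + k1 r^2 times it, then the intrinsics apply), "eye" and "orientation" of the camera in the world. Camera axes: x right, y down, z forward; pixel columns grow to the right and rows downward; lengths in m; the calibration is good to about 2 mm. A picture is of the moment at which its call begins: read the wrist's pose just before it. camera_params takes no time and is no camera call; for the wrist camera it gives the pose at the moment of the call.
- job_done(): hands the job in, once; it reports no verdict.
The state is a dict: "t": time; "q": joint angles; "qd": joint speeds; "joint_efforts": joint torques, N m; "eef_pos": TCP position; "ee_rot": TCP orientation; "force": force on the tool from outside, world axes, zero at the start; "moment": the same for the moment, N m; "width": finger opening in m.
Only numpy, scipy, OpenCV 4.12 (cv2) and the standard library are available. Lean on these libraries where they do the work, as an engineer would, in place of code of your own. Each camera call takes 0.05 s, during which the arm holds its last target.

## Task

Clear the two metal offcuts off the cradle's tube into the black scrap bin, then pull up the red plunger knob on the blue tube section and slide the section to the next hole, away from the fixed grey saddle. Press the knob fully home in that hole and finish still holding it down there, because it springs up a few millimetres if let go and I have yet to tighten its clamp screw. Leave the other things on the bench where they are.

Things in the scene. Friction and masses are not known exactly. Their poses are not given: they have to be found in the camera images.
- cradle: Cradle for vacuum tubes, fixed: a flat aluminium tube 100 mm wide (its x), 460 mm long (its y), top 50 mm above the bench, on two grey feet 120 mm wide, 20 mm high. Origin on the bench under the tube's middle; y runs along the tube, z up. A grey V saddle stands fixed at y = -195 mm, its top 118 mm above the bench. 13 mm index holes lie on the top's midline at y = -135, -60, 15, 90, 165 mm.
- next_hole (a point): Centre of the mouth of the next hole, in the top of the tube: where the pin must go in. It lies 75 mm from the starting hole along the cradle's +y, away from the fixed grey saddle. The offcuts lie around it at the start.
- section (a joint): Travel of the blue tube section along the cradle's +y, away from the fixed saddle, in m. 0: pin over its starting hole (cradle y = -60 mm); 0.075: over the next hole; 0.150: the one after; range -0.03 to 0.16. It weighs 1.2 kg and slides with about 2 N of friction; in a hole the pin has 1.5 mm of play either way.
- section_top (a point): Point on top of the blue section, 58 mm above the bench, 25 mm in front of (cradle +y from) the knob's axis. The section is a sleeve around the tube, 116 mm wide, from 85 mm behind the knob's axis to 45 mm in front of it; a blue V saddle 65 mm behind the knob reaches 126 mm above the bench.
- plunger (a joint): How far the plunger is pulled up, in m, 0 to 0.026. 0: pressed fully home, pin 16 mm deep in the hole. Let go over a hole it rests near 0.005 on its rubber buffer, still locked. From 0.016 up the 10 mm round-nosed pin is clear and the section slides. It does not stay up by itself: at 0.02 it pulls down with about 10 N. Holding it at 0 takes 3 to 4 N of push.
- knob: Red round knob on top of the plunger, 33 mm in diameter, 37 mm tall, axis upright; origin at its middle, 96 mm above the bench when pressed home, about 101 mm at the start. Under it is a steel boss 29 mm in diameter, top 72 mm above the bench; its clamp screw sticks out 30 mm from the axis towards the cradle's +x, 66 mm above the bench. It moves with section and plunger.
- brass_center (a point): Centre of the brass offcut, a sawn block 30 x 28 x 40 mm (its x, y, z), about 250 g; it stands on the tube in front of the section, its centre 70 mm above the bench.
- copper_center (a point): Centre of the copper offcut, a round bar end 28 mm in diameter and 40 mm tall, about 200 g; it stands upright on the tube in front of the section, its centre 70 mm above the bench.
- bin: Open black scrap bin, fixed to the bench, 110 mm (its x) by 150 mm (its y) outside, 70 mm high, walls and floor 3 to 5 mm; origin at the centre of its underside. Empty at the start.
- nipple_mid (a point): Middle of a loose steel vacuum tube standing on end, 100 mm flanges, 120 mm high. Leave alone.
- gasket: Loose copper gasket ring, 82 mm across, 5 mm high, lying on the bench; origin at the centre of its underside. Leave alone.
- copper_cup: Loose copper ring, 110 mm across, 42 mm high; origin at the centre of its underside. Leave alone.
- screwdriver: Loose screwdriver 200 mm long lying on the bench. Leave alone.
- solvent: Loose white bottle with red cap, 72 mm across, 170 mm high; origin at the centre of its underside. Leave alone.
- jar: Loose grey jar, 52 mm across, 85 mm high; origin at the centre of its underside. Leave alone.
- flange: Loose steel flange ring, 124 mm across, 16 mm high; origin at the centre of its underside. Leave alone.

How it is judged:
By the outcome, as a careful person would: the job done as asked, in the order asked, and still so for the second after the job is handed in, while the arm keeps its last pose, push and grip.
It also fails if it takes over 64 s, if anything falls off the work surface, if the arm or the gripper's body presses on something with over 40 N, if the wrist force passes 120 N, or if a joint passes its speed limit or range.

## Working session

There is one attempt and no reset: what is moved stays moved. The work goes in short steps, Python scripts to look and compute and a tool call to move; the robot and the scene stay as the last step left them, time stands still between calls to the robot, and variables do not carry over. Pictures are saved under pics/ and viewed, and the job is handed in when it is done.

Besides the shell and the picture viewer there is one more tool, called after "Request:" by a JSON object that holds its "fn" and its "kwargs". arm_command: Moves the arm, as the interface text tells. Its arguments: {"type":"object","properties":{"targets":{"type":"array"},"squeeze":{"type":"number"}},"required":["targets"]}

```bash
mkdir -p pics; ls
python3 - <<'E'
from station import *
import cv2
print(get_state())
for n in ["side","top","wrist"]:
    print(n,camera_params(n))
    p,d=grab_frame(n)
    cv2.imwrite(f"pics/{n}0.png",p[:,:,::-1])
    import numpy as np
    np.save(f"pics/{n}0.npy",d)
E
```

```text
pics
{'t': 0.0, 'q': array([ 1.59413029e+00,  3.59358005e-01,  1.10687240e-02, -3.57893933e-04,
       -1.22408906e+00, -2.88095091e-01]), 'qd': array([-6.80324154e-05, -1.09790450e-03,  9.00473387e-06,  5.99509637e-04,
       -1.06753504e-03,  4.96288034e-04]), 'joint_efforts': array([-3.00520887e-04, -5.82728148e+01,  2.93062985e+01,  6.99721590e+00,
        7.21115386e-03, -1.57540599e-04]), 'eef_pos': array([0.17658499, 0.65128879, 0.40374402]), 'ee_rot': array([ 3.13998024e+00, -1.26957139e-04, -2.64882903e-01]), 'force': array([-0.45570916,  0.49434992,  0.30016938]), 'moment': array([ 0.00577703, -0.01964475, -0.00713382]), 'width': 0.08786965232862577}
side {'mtx': array([[380.78139814,   0.        , 281.95962489],
       [  0.        , 380.78139814, 208.51036635],
       [  0.        ,   0.        ,   1.        ]]), 'k1': 0.030432036429154385, 'eye': array([ 0.34940433, -0.58253393,  0.81987844]), 'orientation': array([-2.42164047,  0.00980032, -0.35144494])}
top {'mtx': array([[391.80939706,   0.        , 270.89868005],
       [  0.        , 391.80939706, 207.41299061],
       [  0.        ,   0.        ,   1.        ]]), 'k1': -0.06536648769691833, 'eye': array([0.40403351, 0.02722994, 1.01125657]), 'orientation': array([-2.98630591e+00, -2.03325163e-04, -1.56739302e+00])}
wrist {'mtx': array([[318.88237881,   0.        , 280.86003747],
       [  0.        , 318.88237881, 217.14075166],
       [  0.        ,   0.        ,   1.        ]]), 'k1': 0.010425144914958962, 'eye': array([0.25654262, 0.63011723, 0.38446088]), 'orientation': array([ 2.83743116e+00, -1.34226682e-03, -1.83490263e+00])}
```

View pics/top0.png

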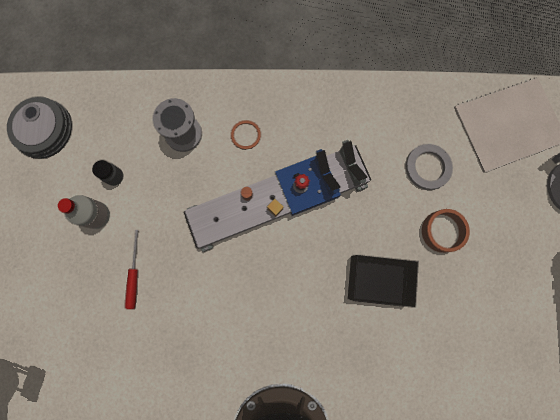

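View pics/side0.png

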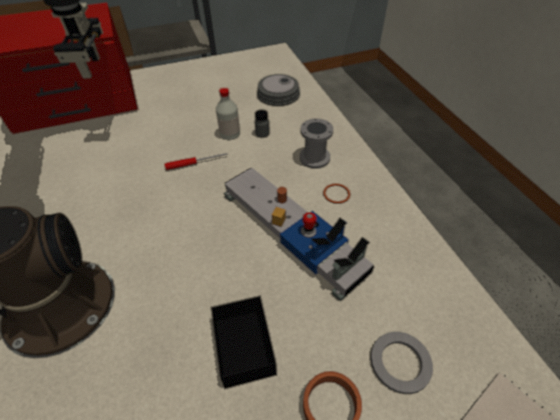

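View pics/wrist0.png

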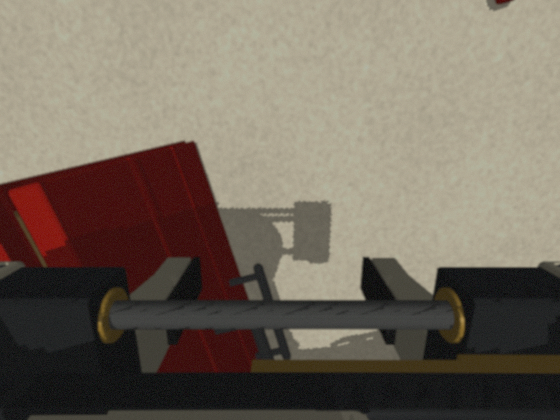

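The top view shows the cradle running from (187,228) at its left end to about (365,170) by the grey saddle. The knob is at (301,181), copper at (246,192), brass at (275,208) and the bin at (382,281). The start arm shadow is at the far left.

```bash
cat > h.py <<'E'
import numpy as np, cv2
from scipy.spatial.transform import Rotation as Ro
def ray(cam,uv):
    uv=np.atleast_2d(np.array(uv,float)); K=cam['mtx']
    d=(uv-[K[0,2],K[1,2]])/[K[0,0],K[1,1]]
    s=d.copy()
    for _ in range(20): s=d/(1+cam['k1']*(s**2).sum(1,keepdims=True))
    v=np.c_[s,np.ones(len(s))]
    return v@Ro.from_euler('xyz',cam['orientation']).as_matrix().T
def onplane(cam,uv,z):
    r=ray(cam,uv); e=cam['eye']
    return e+r*((z-e[2])/r[:,2])[:,None]
def proj(cam,P):
    P=np.atleast_2d(P); c=(P-cam['eye'])@Ro.from_euler('xyz',cam['orientation']).as_matrix()
    s=c[:,:2]/c[:,2:]; s=s*(1+cam['k1']*(s**2).sum(1,keepdims=True))
    return s*[cam['mtx'][0,0],cam['mtx'][1,1]]+cam['mtx'][:2,2]
def depthpt(cam,uv,d):
    r=ray(cam,uv); return cam['eye']+r*np.atleast_1d(d)[:,None]
E
python3 - <<'E'
from station import *
from h import *
for n in ['top','side']:
    im=cv2.imread(f'pics/{n}0.png'); d=np.load(f'pics/{n}0.npy'); cam=camera_params(n)
    hsv=cv2.cvtColor(im,cv2.COLOR_BGR2HSV)
    def show(name,lo,hi,roi):
        x0,y0,x1,y1=roi
        m=cv2.inRange(hsv,lo,hi); k=np.zeros_like(m); k[y0:y1,x0:x1]=m[y0:y1,x0:x1]
        c,_=cv2.findContours(k,cv2.RETR_EXTERNAL,cv2.CHAIN_APPROX_NONE)
        for q in sorted(c,key=cv2.contourArea)[::-1][:3]:
            if cv2.contourArea(q)<15: continue
            mm=np.zeros_like(m); cv2.drawContours(mm,[q],-1,255,-1)
            v,u=np.nonzero(mm); P=depthpt(cam,np.c_[u,v],d[v,u])
            print(n,name,cv2.contourArea(q),'px',u.mean().round(1),v.mean().round(1),'zpct',np.percentile(P[:,2],[5,50,95]).round(3),'med',np.median(P,0).round(4))
            hi_=P[P[:,2]>np.percentile(P[:,2],90)-.004]; print('   top pts mean',hi_.mean(0).round(4),len(hi_), cv2.minAreaRect(q))
    roi=(180,130,380,255) if n=='top' else (220,160,380,300)
    show('red',(0,150,60),(4,255,255),roi); show('red2',(174,150,60),(180,255,255),roi)
    show('copper',(5,100,60),(14,255,255),roi)
    show('brass',(15,110,80),(28,255,255),roi)
    show('blue',(100,120,30),(125,255,255),roi)
E
python3 - <<'E'
import cv2
a=cv2.imread('pics/top0.png')[130:320,170:430]
cv2.imwrite('pics/top0c.png',cv2.resize(a,None,fx=3,fy=3,interpolation=cv2.INTER_CUBIC))
E
```

```text
top red 123.0 px 301.6 180.9 zpct [0.115 0.119 0.121] med [ 0.6063 -0.0437  0.1187]
   top pts mean [ 0.6058 -0.0427  0.1269] 114 ((301.5000305175781, 181.0), (12.965337753295898, 12.965337753295898), 71.56504821777344)
top copper 98.5 px 245.2 140.7 zpct [0.002 0.005 0.008] med [0.7387 0.0972 0.0052]
   top pts mean [0.7417 0.0976 0.0061] 112 ((245.5, 139.0), (18.0, 29.0), 90.0)
top copper 85.5 px 246.1 192.2 zpct [0.087 0.091 0.093] med [0.5853 0.0872 0.0906]
   top pts mean [0.5853 0.0877 0.0909] 86 ((246.0, 192.0), (10.0, 10.0), 90.0)
top brass 125.0 px 275.0 206.5 zpct [0.085 0.091 0.093] med [0.5495 0.0178 0.0905]
   top pts mean [0.5489 0.0189 0.0991] 115 ((275.0, 206.50001525878906), (12.020814895629883, 10.60660171508789), 45.0)
top blue 1524.5 px 300.4 185.8 zpct [0.056 0.059 0.119] med [ 0.6037 -0.0441  0.059 ]
   top pts mean [ 0.593  -0.0386  0.1794] 174 ((302.551513671875, 185.13404846191406), (45.44674301147461, 41.56977844238281), 68.96248626708984)
top blue 27.5 px 336.0 193.2 zpct [0.057 0.06  0.122] med [ 0.5847 -0.1287  0.0597]
   top pts mean [ 0.5842 -0.1236  0.
[... 422 characters left out ...]

   top pts mean [0.7535 0.0844 0.0133] 174 ((336.0, 193.0), (18.0, 26.0), 90.0)
side copper 95.0 px 281.7 194.1 zpct [0.056 0.087 0.09 ] med [0.5827 0.0754 0.0867]
   top pts mean [0.5805 0.0717 0.1011] 60 ((281.5, 194.5), (15.0, 9.0), 90.0)
side brass 93.5 px 278.4 212.5 zpct [0.082 0.089 0.091] med [0.5507 0.0122 0.0889]
   top pts mean [0.5499 0.014  0.0893] 92 ((278.4716796875, 212.3490447998047), (12.087727546691895, 10.02731990814209), 15.945395469665527)
side blue 1552.5 px 311.2 243.1 zpct [0.036 0.058 0.112] med [ 0.5884 -0.0958  0.0577]
   top pts mean [ 0.5956 -0.1357  0.1316] 190 ((313.2806396484375, 236.70059204101562), (52.25310134887695, 51.97952651977539), 43.15238952636719)
```

View pics/top0c.png

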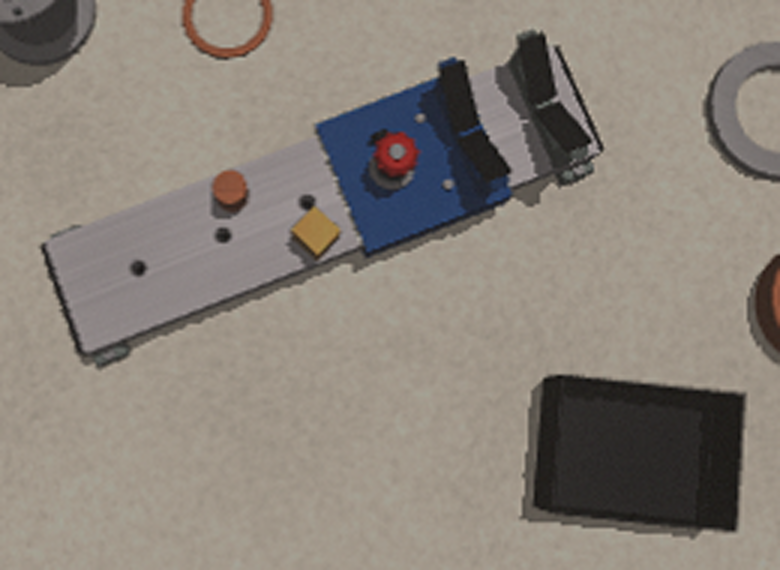

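The crop clearly shows three holes at crop (307,202), (223,235) and (138,268). Copper's top is at (230,188), brass's top at (316,231) rotated about 45° in the image, and the knob at (396,152).

Run:
```python
from station import *
from h import *
cam=camera_params('top')
f=lambda l:np.array(l)/3+[170,130]-0.33
H=onplane(cam,f([(307,202),(223,235),(138,268)]),.05)
print(H, np.linalg.norm(np.diff(H,axis=0),axis=1))
d=H[2]-H[0]; yaw=np.arctan2(d[1],d[0]); print('cradle y dir deg',np.degrees(yaw))
e=d/np.linalg.norm(d); h0=H.mean(0)-e*.15; print('start hole',h0,'next',h0+e*.075,'origin',h0+e*.06)
print('knob top',onplane(cam,[(301.6,180.9)],.1195))
print('copper',onplane(cam,[(246.1,192.2)],.09),'brass',onplane(cam,[(275,206.5)],.09))
C=onplane(cam,f([(316,205),(342,231),(318,257),(291,230)]),.09);print('brass corners',C, [np.degrees(np.arctan2(*(C[(i+1)%4]-C[i])[1::-1])) for i in range(4)])
print(np.linalg.norm(C-np.roll(C,1,0),axis=1))
B=onplane(cam,f([(548,376),(745,395),(738,528),(535,510)]),.07);print('bin',B,B.mean(0),np.linalg.norm(B-np.roll(B,1,0),axis=1))
s=get_state();R=Ro.from_euler('xyz',s['ee_rot']).as_matrix();print(R)
```

```text
[[0.58079976 0.02488134 0.05      ]
 [0.55280188 0.09433318 0.05      ]
 [0.52500929 0.16414297 0.05      ]] [0.07488284 0.07513877]
cradle y dir deg 111.8318424786281
start hole [ 0.60865288 -0.0447894   0.05      ] next [0.58076159 0.02483155 0.05      ] origin [0.58633985 0.01090736 0.05      ]
knob top [[ 0.60641016 -0.04379931  0.1195    ]]
copper [[0.58493283 0.08705933 0.09      ]] brass [[0.55048701 0.0177765  0.09      ]]
brass corners [[ 0.57104054  0.01780485  0.09      ]
 [ 0.55014825 -0.00286641  0.09      ]
 [ 0.52926442  0.01614877  0.09      ]
 [ 0.55081265  0.03761055  0.09      ]] [np.float64(-135.30468735148557), np.float64(137.68146742640056), np.float64(44.88482865101337), np.float64(-44.39577701315006)]
[0.0283096  0.02939028 0.02824379 0.03041273]
bin [[ 0.4366739  -0.16791927  0.07      ]
 [ 0.42129992 -0.32678528  0.07      ]
 [ 0.31681395 -0.31643417  0.07      ]
 [ 0.33168612 -0.15513117  0.07      ]] [ 0.37661847 -0.24156747  0.07      ] [0.10576375 0.15960817 0.10499744 0.16198716]
[[ 9.65126799e-01 -2.61782795e-01 -1.73553034e-04]
 [-2.61782806e-01 -9.65126021e-01 -1.23555737e-03]
 [ 1.55947112e-04  1.23790273e-03 -9.99999222e-01]]
```

Request:
{"fn": "arm_command", "kwargs": {"targets": [[[0, 0, -0.115], [29, -40, 0], 0], [[0, 0, -0.115], [29, -40, 0], 0], [[0, 0, -0.115], [29, -40, 0], 0], [[0, 0, -0.115], [29, -40, 0], 0], [[0, 0, -0.115], [29, -40, 0], 0], [[0, 0, -0.115], [29, -40, 0], 0], [[0, 0, -0.115], [29, -40, 0], 0], [[0, 0, -0.115], [29, -40, 0], 0]], "squeeze": 40}}

```text
t: 0.95
eef_pos: [0.4093, 0.3296, 0.4048]
ee_rot: [-3.141, 0.0, -1.189]
force: [2.2, 0.5, 0.3]
width: 0.0877
```

Request:
{"fn": "arm_command", "kwargs": {"targets": [[[0, 0, 0], [29, -40, 0], 0], [[0, 0, 0], [29, -40, 0], 0], [[0, 0, 0], [29, -40, 0], 0], [[0, 0, 0], [29, -40, 0], 0], [[0, 0, 0], [29, -40, 0], 0.2], [[0, 0, 0], [0, 0, 0], 0.4]]}}

```text
t: 1.55
eef_pos: [0.5559, 0.1272, 0.404]
ee_rot: [3.14, -0.001, -1.19]
force: [-1.0, -0.0, 0.1]
width: 0.0764
```

Run:
```python
from station import *
import cv2,numpy as np,pickle
s=get_state();print(s['t'],s['eef_pos'],s['ee_rot'],s['width'],s['q'])
c=camera_params('wrist');p,d=grab_frame('wrist');cv2.imwrite('pics/w1.png',p[:,:,::-1]);np.save('pics/w1.npy',d);pickle.dump(c,open('pics/w1.pkl','wb'))
```

```text
1.55 [0.55586542 0.12717981 0.40398258] [ 3.14036025e+00 -9.30293576e-04 -1.19005293e+00] 0.07641179611528191 [ 5.68224196e-01  1.88142087e-01 -2.24673443e-01  7.46594464e-04
 -1.15936510e+00 -1.87780429e-01]
```

View pics/w1.png

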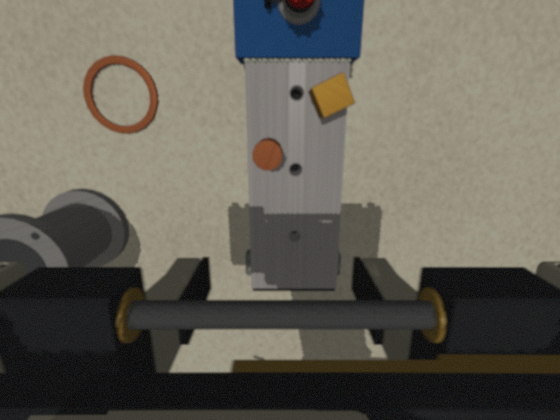

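The wrist view shows holes at (297,93), (295,170) and (294,237), copper's top at (267,154), brass's top at (333,95), and part of the knob at the top edge.

Run:
```python
from h import *
import pickle
cam=pickle.load(open('pics/w1.pkl','rb')); im=cv2.imread('pics/w1.png'); hsv=cv2.cvtColor(im,cv2.COLOR_BGR2HSV)
H=[]
for u,v in [(297,93),(295,170)]:
    g=cv2.cvtColor(im,cv2.COLOR_BGR2GRAY)[v-12:v+13,u-12:u+13]; m=(g<75); y,x=np.nonzero(m); H.append((x.mean()+u-12,y.mean()+v-12))
P=onplane(cam,H,.05);print('holes',np.round(H,1),P,np.linalg.norm(P[1]-P[0]),np.degrees(np.arctan2(*(P[1]-P[0])[1::-1])))
for name,lo,hi in [('cop',(5,100,60),(14,255,255)),('bra',(15,110,60),(28,255,255))]:
    m=cv2.inRange(hsv,lo,hi); m[:, :230]=0; m[:60]=0; m[210:]=0
    c=max(cv2.findContours(m,0,cv2.CHAIN_APPROX_NONE)[0],key=cv2.contourArea); M=cv2.moments(c)
    print(name,M['m10']/M['m00'],M['m01']/M['m00'],onplane(cam,[(M['m10']/M['m00'],M['m01']/M['m00'])],.09))
    b=cv2.boxPoints(cv2.minAreaRect(c)); B=onplane(cam,b,.09); print(B[:,:2],np.linalg.norm(B-np.roll(B,1,0),axis=1),[np.degrees(np.arctan2(*(B[(i+1)%4]-B[i])[1::-1])) for i in range(2)])
cv2.imwrite('pics/w1c.png',cv2.resize(im[50:190,230:370],None,fx=4,fy=4))
```

```text
holes [[296.5  92.7]
 [294.6 168.3]] [[0.58139253 0.02475756 0.05      ]
 [0.55471456 0.0936271  0.05      ]] 0.07385613122069713 111.17485941169518
cop 267.36176470588236 154.3377450980392 [[0.58654483 0.08612497 0.09      ]]
[[0.60342126 0.07825138]
 [0.579234   0.06854331]
 [0.5691667  0.0935588 ]
 [0.59404501 0.10354013]] [0.026971   0.02606281 0.02696526 0.02680591] [np.float64(-158.13088202858012), np.float64(111.92195596311264)]
bra 332.0185428529712 95.27332457293035 [[0.55283782 0.01843958 0.09      ]]
[[ 0.57510924  0.02262486]
 [ 0.55243347 -0.00166387]
 [ 0.53047202  0.01484905]
 [ 0.55339298  0.0400725 ]] [0.02785707 0.03322849 0.02747693 0.03408215] [np.float64(-133.03299510993034), np.float64(143.0603298365725)]
```

View pics/w1c.png

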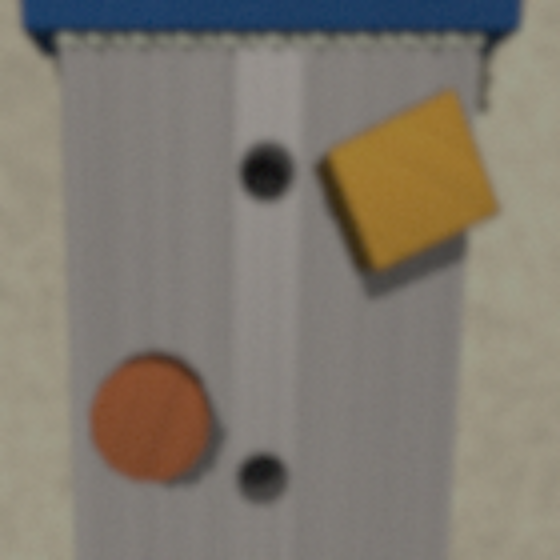

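Request:
{"fn": "arm_command", "kwargs": {"targets": [[[0, 0, 0], [15, -20, 0], 0.4], [[0, 0, 0], [15, -20, 0], 0.4], [[0, 0, 0], [0, 0, -40], 0.4], [[0, 0, 0], [0, 0, -40], 0.4], [[0, 0, 0], [0, 0, -24], 0.4], [[0, 0, 0], [0, 0, 0], 0.4]]}}

```text
t: 2.2
eef_pos: [0.582, 0.0919, 0.297]
ee_rot: [3.135, 0.0, -1.184]
force: [-0.8, 0.4, -0.2]
width: 0.0522
```

Request:
{"fn": "arm_command", "kwargs": {"targets": [[[0, 0, 0], [4, -5, 0], 0.4], [[0, 0, 0], [0, 0, 0], 0.4], [[0, 0, 0], [0, 0, 0], 0.4]]}}

```text
t: 2.5
eef_pos: [0.5882, 0.0867, 0.3024]
ee_rot: [-3.139, 0.0, -1.185]
force: [0.9, 0.8, 0.4]
width: 0.0526
```

Request:
{"fn": "arm_command", "kwargs": {"targets": [[[0, 0, 0], [-1, 0, -30], 0.4], [[0, 0, 0], [0, 0, -25], 0.4], [[0, 0, 0], [0, 0, -7], 0.4], [[0, 0, 0], [0, 0, 0], 0.4], [[0, 0, 0], [0, 0, 0], 0.6], [[0, 0, 0], [0, 0, 0], 0.8], [[0, 0, 0], [0, 0, 0], 0.9], [[0, 0, 0], [0, 0, 0], 1]]}}

```text
t: 3.3
eef_pos: [0.5866, 0.0864, 0.2395]
ee_rot: [-3.141, -0.0, -1.185]
force: [-0.8, -0.1, 5.6]
width: 0.0271
```

Request:
{"fn": "arm_command", "kwargs": {"targets": [[[0, 0, 0], [0, 0, 0], 1], [[0, 0, 0], [0, 0, 0], 1], [[0, 0, 0], [0, 0, 0], 1], [[0, 0, 0], [0, 0, 10], 1], [[0, 0, 0], [0, 0, 30], 1], [[0, 0, 0], [0, 0, 0], 1]]}}

```text
t: 3.9
eef_pos: [0.5881, 0.0869, 0.2827]
ee_rot: [-3.136, -0.001, -1.184]
force: [0.5, 0.9, -1.7]
width: 0.0271
```

Request:
{"fn": "arm_command", "kwargs": {"targets": [[[0, 0, 0], [0, 0, 35], 1], [[0, 0, 0], [0, 0, 35], 1], [[0, 0, -0.07], [-21, -36, 0], 1], [[0, 0, -0.07], [-21, -36, 0], 1], [[0, 0, -0.07], [-21, -36, 0], 1], [[0, 0, -0.07], [-21, -36, 0], 1], [[0, 0, -0.07], [-21, -36, 0], 1], [[0, 0, -0.07], [-21, -36, 0], 1]]}}

```text
t: 4.7
eef_pos: [0.4594, -0.1307, 0.3489]
ee_rot: [-3.141, 0.0, -1.608]
force: [0.4, -0.6, -1.6]
width: 0.0273
```

Request:
{"fn": "arm_command", "kwargs": {"targets": [[[0, 0, -0.07], [-21, -36, 0], 1], [[0, 0, 0], [-21, -36, 0], 1], [[0, 0, 0], [-21, -36, 0], 1], [[0, 0, 0], [-23, -34, 0], 1], [[0, 0, 0], [0, 0, 0], 1], [[0, 0, 0], [0, 0, 0], 1]]}}

```text
t: 5.3
eef_pos: [0.3739, -0.2723, 0.3487]
ee_rot: [-3.141, 0.0, -1.678]
force: [0.5, 0.4, -2.0]
width: 0.0269
```

Run:
```python
from station import *
import cv2,numpy as np,pickle
s=get_state();print(s['t'],s['eef_pos'],s['ee_rot'],s['width'],s['q'])
c=camera_params('wrist');p,d=grab_frame('wrist');cv2.imwrite('pics/w2.png',p[:,:,::-1]);pickle.dump(c,open('pics/w2.pkl','wb'))
p,d=grab_frame('top');cv2.imwrite('pics/t2.png',p[:,:,::-1])
```

```text
5.3 [ 0.37387022 -0.27226044  0.34870546] [-3.14135070e+00  2.21064538e-04 -1.67754165e+00] 0.0269028094736053 [-2.01914507e-01  5.15968079e-02 -5.20282042e-01 -2.89088431e-04
 -9.98697644e-01  9.53256371e-02]
```

View pics/w2.png

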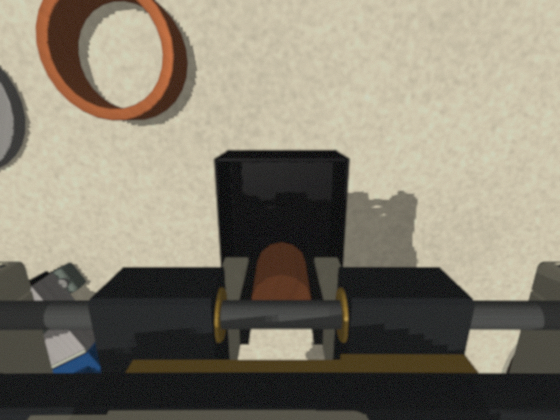

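View pics/t2.png

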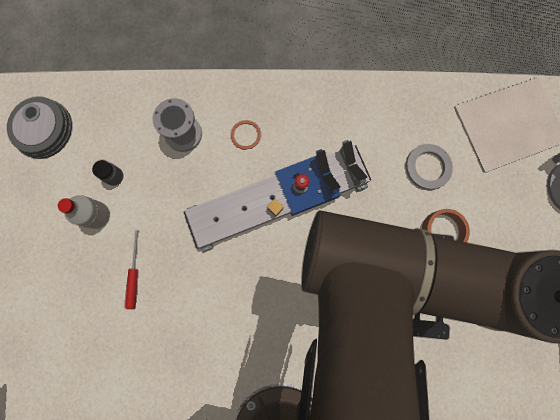

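The wrist view shows copper held over the bin, whose far-end rim corners are at (216,158) and (349,157). The top view is blocked over the bin by the arm, and brass is unmoved at (275,207).

Run:
```python
from h import *
import pickle
cam=pickle.load(open('pics/w2.pkl','rb'))
P=onplane(cam,[(216,158),(349,157)],.07);print(P,np.linalg.norm(P[1]-P[0]))
d=(P[0]-P[1])/np.linalg.norm(P[0]-P[1]); n=np.array([-d[1],d[0],0]); print(d, 'centre',P.mean(0)+n*.075,'A',P.mean(0)+n*.045,'B',P.mean(0)+n*.105)
```

```text
[[ 0.42188968 -0.32715118  0.07      ]
 [ 0.31539689 -0.31663606  0.07      ]] 0.1070106557294537
[ 0.99516054 -0.09826237  0.        ] centre [ 0.37601296 -0.24725658  0.07      ] A [ 0.37306509 -0.27711139  0.07      ] B [ 0.37896083 -0.21740176  0.07      ]
```

Request:
{"fn": "arm_command", "kwargs": {"targets": [[[0, 0, 0], [0, -4, -40], 1], [[0, 0, 0], [0, 0, -40], 1], [[0, 0, 0], [0, 0, -35], 1], [[0, 0, 0], [0, 0, -15], 1], [[0, 0, 0], [0, 0, 0], 1], [[0, 0, 0], [0, 0, 0], 0.55], [[0, 0, 0], [0, 0, 0], 0.55], [[0, 0, 0], [0, 0, 0], 0.55]]}}

```text
t: 6.2
eef_pos: [0.3755, -0.2755, 0.22]
ee_rot: [-3.139, -0.001, -1.674]
force: [1.0, -0.1, -0.0]
width: 0.0383
```

Request:
{"fn": "arm_command", "kwargs": {"targets": [[[0, 0, 0], [0, 0, 0], 0.55], [[0, 0, 0], [0, 0, 30], 0.55], [[0, 0, 0], [0, 0, 40], 0.55], [[0, 0, 0], [0, 0, 45], 0.5], [[0, 0, 0], [0, 0, 20], 0.5], [[0, 0, 0.1], [18, 30, 0], 0.4], [[0, 0, 0.1], [18, 30, 0], 0.4], [[0, 0, 0.1], [18, 30, 0], 0.4]]}}

```text
t: 7.0
eef_pos: [0.4288, -0.1848, 0.3548]
ee_rot: [-3.139, -0.0, -1.372]
force: [0.0, -1.5, -0.1]
width: 0.052
```

Run:
```python
from station import *
import cv2,numpy as np,pickle
s=get_state();print(s['t'],s['eef_pos'],s['ee_rot'],s['width'])
c=camera_params('wrist');p,d=grab_frame('wrist');cv2.imwrite('pics/w3.png',p[:,:,::-1])
```

```text
7.0 [ 0.42878368 -0.18477077  0.35476025] [-3.13930574e+00 -4.29357906e-04 -1.37191999e+00] 0.05202735339800395
```

View pics/w3.png

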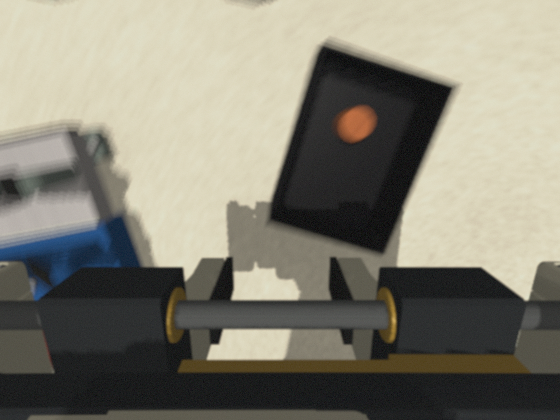

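Copper stands in the bin at (356,123). Next is brass.

Request:
{"fn": "arm_command", "kwargs": {"targets": [[[0, 0, 0.1], [20, 34, 0], 0.4], [[0, 0, 0.1], [20, 34, 0], 0.4], [[0, 0, 0.1], [20, 34, 0], 0.4], [[0, 0, 0.1], [20, 34, 0], 0.4], [[0, 0, 0.1], [20, 34, 0], 0.4], [[0, 0, 0.1], [20, 30, 0], 0.4], [[0, 0, 0], [0, 0, -50], 0.4], [[0, 0, 0], [0, 0, 0], 0.4]]}}

```text
t: 7.85
eef_pos: [0.5467, 0.0147, 0.299]
ee_rot: [3.135, 0.005, -0.775]
force: [-1.2, -1.2, 0.1]
width: 0.0524
```

Request:
{"fn": "arm_command", "kwargs": {"targets": [[[0, 0, 0], [0, 0, 0], 0.4], [[0, 0, 0], [0, 0, 0], 0.4]]}}

```text
t: 8.05
eef_pos: [0.5491, 0.014, 0.3057]
ee_rot: [-3.14, -0.002, -0.775]
force: [0.3, -0.5, -0.1]
width: 0.0524
```

Request:
{"fn": "arm_command", "kwargs": {"targets": [[[0, 0, 0.025], [2.5, 4, 0], 0.4], [[0, 0, 0], [0, 0, -20], 0.4], [[0, 0, 0], [0, 0, -25], 0.4], [[0, 0, 0], [0, 0, -20], 0.4], [[0, 0, 0], [0, 0, 0], 0.4], [[0, 0, 0], [0, 0, 0], 0.7], [[0, 0, 0], [0, 0, 0], 0.9], [[0, 0, 0], [0, 0, 0], 1]]}}

```text
t: 8.85
eef_pos: [0.5517, 0.0186, 0.2401]
ee_rot: [-3.139, -0.001, -0.75]
force: [-0.1, -0.1, -0.9]
width: 0.0339
```

Request:
{"fn": "arm_command", "kwargs": {"targets": [[[0, 0, 0], [0, 0, 0], 1], [[0, 0, 0], [0, 0, 0], 1], [[0, 0, 0], [0, 0, 10], 1], [[0, 0, 0], [0, 0, 30], 1], [[0, 0, 0], [0, 0, 40], 1], [[0, 0, 0], [0, 0, 30], 1], [[0, 0, 0], [0, 0, 0], 1]]}}

```text
t: 9.55
eef_pos: [0.5524, 0.0187, 0.3541]
ee_rot: [-3.134, -0.005, -0.749]
force: [0.5, -0.2, -2.5]
width: 0.0298
```

Request:
{"fn": "arm_command", "kwargs": {"targets": [[[0, 0, -0.116], [-21, -29, 0], 1], [[0, 0, -0.116], [-22, -30, 0], 1], [[0, 0, -0.116], [-22, -29, 0], 1], [[0, 0, -0.116], [-22, -30, 0], 1], [[0, 0, -0.116], [-21, -29, 0], 1], [[0, 0, -0.116], [-22, -30, 0], 1], [[0, 0, -0.116], [-21, -29, 0], 1], [[0, 0, -0.116], [-22, -30, 0], 1]]}}

```text
t: 10.35
eef_pos: [0.3768, -0.2183, 0.3486]
ee_rot: [-3.142, 0.0, -1.682]
force: [1.0, -0.9, -1.0]
width: 0.0299
```

Request:
{"fn": "arm_command", "kwargs": {"targets": [[[0, 0, 0], [0, 0, 0], 1], [[0, 0, 0], [0, 0, 0], 1], [[0, 0, 0], [0, 0, 0], 1]]}}

```text
t: 10.65
eef_pos: [0.3784, -0.2173, 0.3487]
ee_rot: [-3.141, 0.0, -1.677]
force: [0.7, -0.0, -2.5]
width: 0.0298
```

Request:
{"fn": "arm_command", "kwargs": {"targets": [[[0, 0, 0], [0, 0, -40], 1], [[0, 0, 0], [0, 0, -40], 1], [[0, 0, 0], [0, 0, -35], 1], [[0, 0, 0], [0, 0, -14], 1], [[0, 0, 0], [0, 0, 0], 1], [[0, 0, 0], [0, 0, 0], 0.52], [[0, 0, 0], [0, 0, 0], 0.52], [[0, 0, 0], [0, 0, 0], 0.52]]}}

```text
t: 11.45
eef_pos: [0.3789, -0.2174, 0.2209]
ee_rot: [-3.139, -0.0, -1.677]
force: [-0.1, 0.3, -0.0]
width: 0.0415
```

Request:
{"fn": "arm_command", "kwargs": {"targets": [[[0, 0, 0], [0, 0, 0], 0.52], [[0, 0, 0], [0, 0, 30], 0.52], [[0, 0, 0], [0, 0, 40], 0.5], [[0, 0, 0], [0, 0, 40], 0.4], [[0, 0, 0], [0, 0, 30], 0.3], [[0, 0, 0.1], [20, 22, 0], 0.3], [[0, 0, 0.1], [30, 22, 0], 0.3], [[0, 0, 0.1], [30, 22, 0], 0.3]]}}

```text
t: 12.25
eef_pos: [0.4585, -0.1509, 0.361]
ee_rot: [-3.139, -0.0, -1.374]
force: [0.7, -0.4, 1.0]
width: 0.0615
```

Request:
{"fn": "arm_command", "kwargs": {"targets": [[[0, 0, 0.1], [30, 22, 0], 0.3], [[0, 0, 0.083], [30, 22, 0], 0.3], [[0, 0, 0], [0, 0, 0], 0.3]]}}

```text
t: 12.55
eef_pos: [0.5211, -0.1055, 0.3599]
ee_rot: [-3.14, -0.001, -1.19]
force: [-1.1, -0.7, 0.0]
width: 0.0615
```

Run:
```python
from station import *
import cv2,numpy as np,pickle
s=get_state();print(s['t'],s['eef_pos'],s['ee_rot'],s['width'])
c=camera_params('wrist');p,d=grab_frame('wrist');cv2.imwrite('pics/w4.png',p[:,:,::-1]);pickle.dump(c,open('pics/w4.pkl','wb'))
p,d=grab_frame('top');cv2.imwrite('pics/t4.png',p[:,:,::-1])
```

```text
12.55 [ 0.52113735 -0.1055102   0.35990575] [-3.14017527e+00 -7.72101506e-04 -1.18965271e+00] 0.061544185764144936
```

View pics/w4.png

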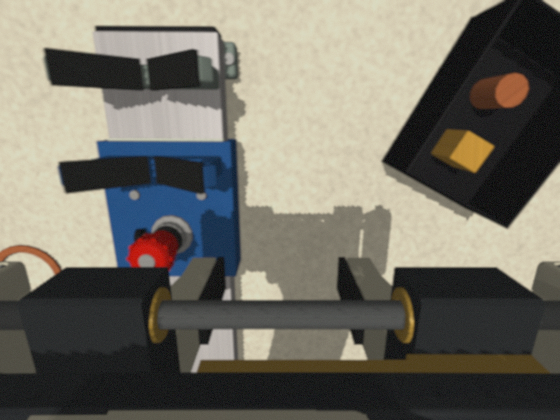

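View pics/t4.png

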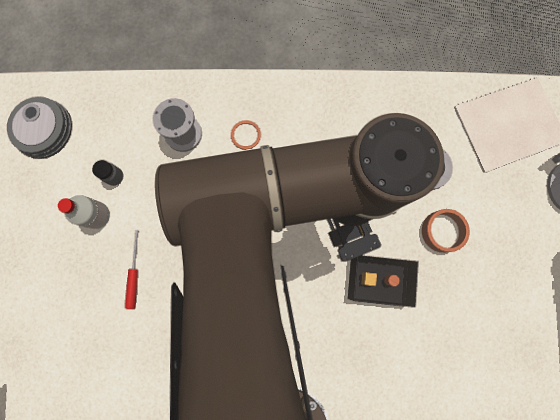

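Both offcuts are in the bin: wrist view copper (500,91), brass (463,151). The knob cap centre shows at about (147,262) and the red knob at (150,250).

Run:
```python
from h import *
import pickle
cam=pickle.load(open('pics/w4.pkl','rb'))
print(onplane(cam,[(147,262)],.1195))
```

```text
[[ 0.60825082 -0.04550461  0.1195    ]]
```

Request:
{"fn": "arm_command", "kwargs": {"targets": [[[0, 0, 0], [29, 20, 0], 0.3], [[0, 0, 0], [29, 20, 0], 0.3], [[0, 0, 0], [28, 21, 0], 0.3], [[0, 0, 0], [0, 0, -30], 0.3], [[0, 0, 0], [0, 0, 0], 0.3], [[0, 0, 0], [0, 0, 0], 0.3]]}}

```text
t: 13.25
eef_pos: [0.6033, -0.0473, 0.3299]
ee_rot: [3.14, 0.0, -1.196]
force: [0.3, -0.7, 0.3]
width: 0.0613
```

Request:
{"fn": "arm_command", "kwargs": {"targets": [[[0, 0, 0.006], [4, 2.5, 0], 0.3], [[0, 0, 0], [0, 0, 0], 0.3], [[0, 0, 0], [0, 0, -30], 0.3], [[0, 0, 0], [0, 0, -30], 0.3], [[0, 0, 0], [0, 0, -10], 0.3], [[0, 0, 0], [0, 0, 0], 0.3], [[0, 0, 0], [0, 0, 0], 0.3]]}}

```text
t: 13.95
eef_pos: [0.6088, -0.0441, 0.261]
ee_rot: [-3.14, -0.001, -1.189]
force: [1.0, 0.6, 0.5]
width: 0.0612
```

Lined up. Gripping the knob.

Request:
{"fn": "arm_command", "kwargs": {"targets": [[[0, 0, 0], [-1, -0.5, 0], 0.5], [[0, 0, 0], [0, 0, 0], 0.8], [[0, 0, 0], [0, 0, 0], 1], [[0, 0, 0], [0, 0, 0], 1], [[0, 0, 0], [0, 0, 0], 1], [[0, 0, 0], [0, 0, 0], 1], [[0, 0, 0], [0, 0, 0], 1]], "squeeze": 50}}

```text
t: 14.65
eef_pos: [0.6075, -0.0444, 0.2599]
ee_rot: [-3.141, -0.0, -1.189]
force: [1.6, 1.0, 0.5]
width: 0.0323
```

Run:
```python
from station import *
s=get_state();print(s['t'],s['eef_pos'],s['ee_rot'],s['width'],s['force'])
```

```text
14.65 [ 0.60753872 -0.04440497  0.25988614] [-3.14060728e+00 -2.34361188e-04 -1.18858585e+00] 0.03228596597299941 [1.57918329 0.99508701 0.4831011 ]
```

Request:
{"fn": "arm_command", "kwargs": {"targets": [[[0, 0, 0], [0, 0, 5], 1], [[0, 0, 0], [0, 0, 5], 1], [[0, 0, 0], [0, 0, 5], 1], [[0, 0, 0], [0, 0, 2], 1], [[0, 0, 0], [0, 0, 0], 1], [[0, 0, 0], [0, 0, 0], 1]]}}

```text
t: 15.25
eef_pos: [0.6075, -0.0443, 0.276]
ee_rot: [-3.141, 0.0, -1.189]
force: [7.5, 0.8, -11.3]
width: 0.0323
```

Request:
{"fn": "arm_command", "kwargs": {"targets": [[[0, 0, 0], [-1.3, 4, 0], 1], [[0, 0, 0], [-4.4, 11, 0], 1], [[0, 0, 0], [-5.5, 14, 0], 1], [[0, 0, 0], [-5.5, 14, 0], 1], [[0, 0, 0], [-5.5, 14, 0], 1], [[0, 0, 0], [-3.7, 9, 0], 1], [[0, 0, 0], [-1.3, 3.5, 0], 1], [[0, 0, 0], [0, 0, 0], 1]]}}

```text
t: 16.05
eef_pos: [0.5797, 0.0259, 0.2758]
ee_rot: [3.141, 0.001, -1.189]
force: [5.7, 3.1, -10.0]
width: 0.0326
```

Request:
{"fn": "arm_command", "kwargs": {"targets": [[[0, 0, 0], [0, 0, 0], 1], [[0, 0, 0], [0, 0, 0], 1]]}}

```text
t: 16.25
eef_pos: [0.5798, 0.0255, 0.2758]
ee_rot: [3.141, 0.001, -1.189]
force: [5.7, 4.0, -11.0]
width: 0.0321
```

Run:
```python
from station import *
import numpy as np,cv2
s=get_state();print(s['t'],s['eef_pos'],s['ee_rot'],s['width'],s['force'])
d=s['eef_pos']-np.array([.6075,-.0443,.276]);print(d,np.linalg.norm(d[:2]),np.degrees(np.arctan2(d[1],d[0])))
for n in ['side','wrist']:
    p,_=grab_frame(n);cv2.imwrite(f'pics/{n}5.png',p[:,:,::-1])
```

```text
16.25 [0.57979449 0.02553735 0.27575573] [ 3.14130613e+00  1.21817333e-03 -1.18910974e+00] 0.0320805559901061 [  5.67977205   3.96754455 -10.96953325]
[-0.02770551  0.06983735 -0.00024427] 0.07513222207675974 111.63895638565289
```

View pics/side5.png

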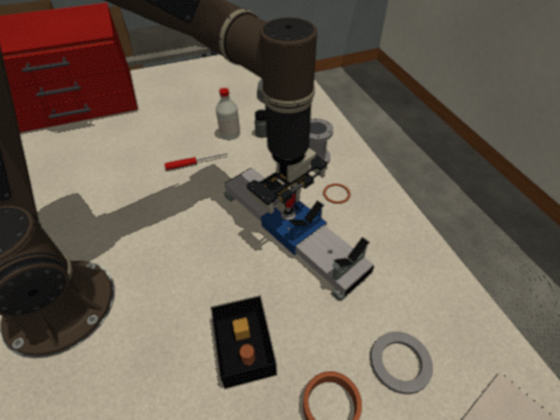

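View pics/wrist5.png

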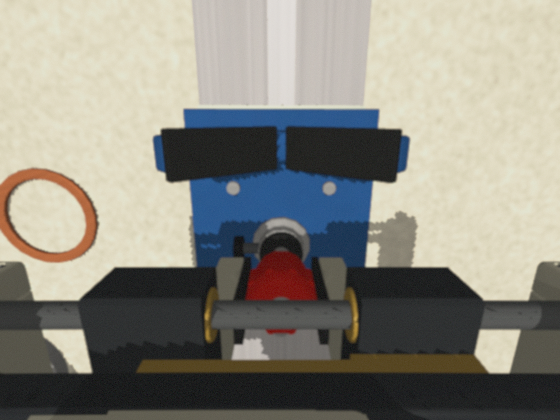

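The side view shows the blue section moved along, brass and copper in the bin, and the wrist view shows the knob held. Travel is 75.1 mm at 111.6°, so I press down now.

Request:
{"fn": "arm_command", "kwargs": {"targets": [[[0, 0, 0], [0, 0, -3], 1], [[0, 0, 0], [0, 0, -3], 1], [[0, 0, 0], [0, 0, -3], 1], [[0, 0, 0], [0, 0, -3], 1], [[0, 0, 0], [0, 0, 0], 1]]}}

```text
t: 16.85
eef_pos: [0.58, 0.0251, 0.2645]
ee_rot: [3.142, 0.0, -1.189]
force: [2.6, 2.9, -3.8]
width: 0.0324
```

Request:
{"fn": "arm_command", "kwargs": {"targets": [[[0, 0, 0], [0, 0, -3], 1], [[0, 0, 0], [0, 0, -3], 1], [[0, 0, 0], [0, 0, -2], 1], [[0, 0, 0], [0, 0, 0], 1], [[0, 0, 0], [0, 0, 0], 1]]}}

```text
t: 17.35
eef_pos: [0.58, 0.0249, 0.257]
ee_rot: [-3.141, -0.0, -1.189]
force: [0.3, 2.3, 2.3]
width: 0.0325
```

Request:
{"fn": "arm_command", "kwargs": {"targets": [[[0, 0, 0], [0, 0, -1], 1], [[0, 0, 0], [0, 0, -1], 1], [[0, 0, 0], [0, 0, 0], 1], [[0, 0, 0], [0, 0, 0], 1]]}}

```text
t: 17.75
eef_pos: [0.5801, 0.0248, 0.2552]
ee_rot: [-3.141, -0.0, -1.189]
force: [-0.1, 0.7, 6.0]
width: 0.0322
```

Request:
{"fn": "arm_command", "kwargs": {"targets": [[[0, 0, 0], [0, 0, -1], 1], [[0, 0, 0], [0, 0, 0], 1], [[0, 0, 0], [0, 0, 0], 1]]}}

```text
t: 18.05
eef_pos: [0.5801, 0.0246, 0.2552]
ee_rot: [-3.141, -0.001, -1.188]
force: [-3.1, -0.1, 13.4]
width: 0.0322
```

Run:
```python
from station import *
import cv2
for n in ['side','wrist','top']:
    p,_=grab_frame(n);cv2.imwrite(f'pics/{n}6.png',p[:,:,::-1])
s=get_state();print(s['t'],s['eef_pos'],s['width'],s['force'])
a=cv2.imread('pics/side6.png')[140:310,200:400];cv2.imwrite('pics/side6c.png',cv2.resize(a,None,fx=3.5,fy=3.5,interpolation=cv2.INTER_CUBIC))
```

```text
18.2 [0.5801406  0.02462886 0.25516617] 0.03217382208257941 [-1.67206985  0.12177306 13.68072659]
```

View pics/side6c.png

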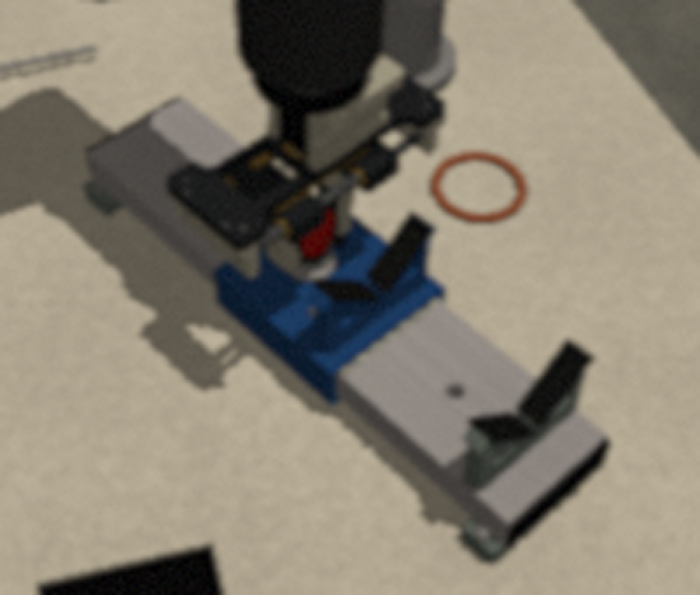

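View pics/wrist6.png

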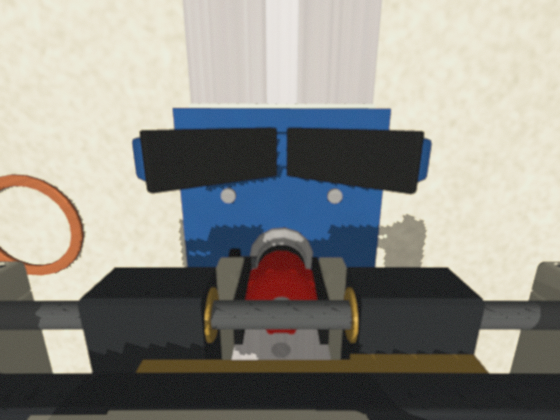

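View pics/top6.png

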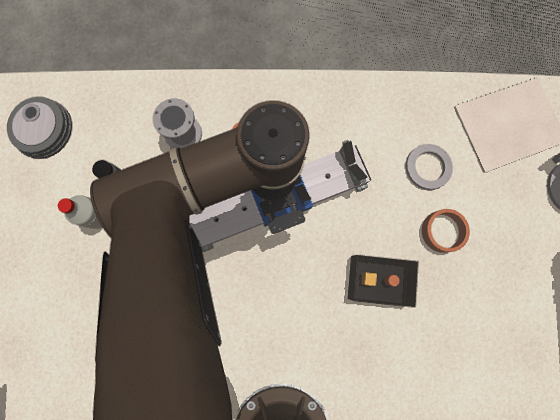

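The side view shows the section at the next hole, with the hole by the saddle uncovered at crop (455,390) and the knob low on its boss. The top view shows brass (371,280) and copper (394,281) in the bin, and the items in view unmoved. I'm handing in.

Run:
```python
from station import *
print(job_done())
s=get_state();print(s['t'],s['eef_pos'],s['width'],s['force'])
```

```text
the job is handed in; nothing more can be done
None
the job is handed in; nothing more can be done
```

The job is done and handed in at about 18 s of the 64 s allowed. The arm is still gripping the knob and holding it down in the next hole.

- **Offcuts:** I put copper and then brass in the scrap bin. The last top picture shows both in there.
- **Section:** I pulled the knob up to about 21 mm, with a pull of about 11 N. I then slid the section 75.1 mm away from the grey saddle.
- **Plunger:** The knob went down to a hard stop at a tool height of 255.2 mm, against 255 mm expected for fully home. It is held there with about 13.5 N of push and a 50 N grip. The stop depth means the pin is in a hole, because otherwise it would rest about 16 mm higher.

No check failed. The wrist force I read stayed below 15 N throughout. I did not tug the section sideways to test the lock. In the last top picture the arm partly hid the bottle, jar and gasket, and I didn't check the screwdriver separately; nothing I could see had moved.

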